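# Torque the rod-holder bolt until the wrench breaks over

### The arm

A 7-joint arm with a two-finger parallel gripper is mounted at the origin on a cart in front of the work surface, level with it; the furniture and walls round the work are solid. World frame = base frame: x ahead of the robot, y to its left, z up, the work surface at z = 0. Lengths are in mm, angles in degrees, forces in N, time in s.
With the tool pointing down it reaches from about 425 to 800 mm from the base axis. Payload 8.3 kg.
Tool frame: the origin (TCP) lies at the very end of the fingers, on their centre line; the grasp point (between the pads) lies 19 mm behind it; z points along the fingers, y is the line along which they close (so a half turn about z gives the same grasp; the last joint's range is limited). The gripper opens to 85 mm and grips with 20 to 120 N. Pads are 22 mm wide; open, the fingers measure 114 mm over their backs; the gripper's body (76 mm by 85 mm) begins 54 mm behind the grasp point. The pads swing forward as they close: fully open they stand 13 mm farther back than shut.
Start: joints at [-67.718, 21.967, 0.94, 78.501, -0.361, 79.538, -2.664], TCP at [272.814, 562.295, 231.279] pointing down, gripper open.
Joint ranges: [-169.22, 169.22], [-14.56, 117.87], [-87.37, 89.26], [10.42, 133.3], [-82.24, 262.24], [0.94, 117.77], [-172.7, 172.7]. Speed limits (degrees/s): [136.94, 136.94, 172.46, 172.46, 180, 180, 180].

### API

Orientations are given as [roll, pitch, yaw] about the fixed x, y, z axes, in that order (R = Rz(yaw) Ry(pitch) Rx(roll)).
In Python, from cell import manip gives the robot as it stands.
- The arm moves only by the shell command python3 jog.py 'ROWS' [OPENING]. ROWS is a JSON object whose key "motion" holds a list of rows, 1 to 20 of them, each of 6 numbers: dx, dy, dz in shares of the most that a row can go, 1 being 62.5 mm, then a rotation vector rx, ry, rz in degrees; each row shifts and turns the commanded pose from where the row before left it, along the tool's axes as they then stand; what a row does not reach is not made up. A row lasts 1/8 s, in which the tool goes at most 62.5 mm and 10.7 degrees, less where a joint would pass 70% of its speed; a pose out of reach is approached as far as the arm can. OPENING is the finger opening in mm, set as the command begins (- or left out keeps the last). The fingers move at their own pace and stop on an object; the grip force is fixed at half the most. Time passes only in rows, so rows that do not move let the fingers close. It prints the time, the measured TCP pose, the force, the opening and the grip force at its end. Input that does not fit is refused with a message, and nothing moves.
- manip.get_obs(): the state, without advancing time (a new reading comes with each control period).
- manip.capture(name): name is "scene" or "side" or "wrist"; returns a dict with "image" (420x560x3 uint8, blue, green, red), "fovy" (degrees; the focal length in pixels is half the picture's height over the tangent of half this angle, whatever the lens; pixels are square), "cx", "cy" (the principal point, pixels), "xyz" and "attitude" of the camera in the world. Camera axes: x right, y down, z forward; pixel columns grow to the right and rows downward; lengths in mm; the calibration is good to about 2 mm. The wrist camera is an equidistant fisheye: a pixel r from the principal point sees the ray r / f radians off the axis. A picture is of the moment at which its call begins. There is no depth.
- manip.sign_off(): hands the job in; it is judged then, once.
The state is a dict: "t": time; "joint_positions": joint angles; "joint_vel": joint speeds; "joint_efforts": joint torques, N m; "ee_pos": TCP position; "tool_rot": TCP orientation; "wrist_force": force on the tool from outside, world axes, zero at the start; "torque": the same for the moment, N m; "opening": finger opening in mm; "finger_force": force on a finger pad.
Only numpy, scipy, OpenCV 4.12 (cv2) and the standard library are available. Lean on these libraries where they do the work, as an engineer would, in place of code of your own. Each camera call takes 0.05 s, during which the arm holds its last target. There are 200 camera calls.

### The job

Tighten the bolt of the rod holder, the plate with the short leaning tube: swing the torque wrench that already sits on it clockwise, seen from above, until the bolt is home and the wrench's handle breaks over at its joint. Stop when the handle is clearly bent (about 20 degrees), without driving it on to the end of its bend, and let go. Leave the identical wrench on the cleat's plate alone.

Things in the scene. Friction and masses are not known exactly. Their poses are not given: they have to be found in the camera images.
- wrench_head (a point): Centre of the steel head (38 mm wide) of the wrench on the rod holder's plate, on the bolt's axis, 59 mm above the table. Turns with the head: x points level along the wrench to the handle, z up. Along x, at this height while unbent: breakaway joint at 50 mm, tube 17 mm thick from 70, round grip 23 mm thick from 123 to 213, end at 217. The handle is free in the air and points towards the robot.
- bolt (a joint): Turn of this wrench's head with the bolt, rad; grows clockwise from above. Starts loose at 0 to 0.3, is home on a hard stop at 0.8; takes 0.25 N m; stays where left. It holds an aluminium plate on a fixed board (100 x 170 x 20 mm); the leaning steel rod tube (50 mm wide, top 109 mm above the table) stands on it 61 mm from the bolt. The twin board has a two-horned cleat instead.
- trip (a joint): Bend of this wrench's handle at its breakaway joint, 50 mm from the bolt, rad. 0 = straight; grows as the handle swings on clockwise past the head; end of the bend at 0.70. Yields only under 0.8 N m (8 N square to the handle 150 mm from the bolt), so only once the bolt is home; stays bent as left.
- cleat_wrench_grip (a point): Middle of the handle of the other, identical wrench, 150 mm from its bolt, on the plate with the two-horned cleat; 59 mm above the table, x along that handle away from its bolt. To be left alone.

How it is judged (in metres and radians):
At the end, for the whole second after the job is handed in: the rod holder's bolt is home (joint bolt above 0.74 rad) and the wrench's handle stays bent between 0.18 and 0.53 rad (10 to 30 degrees) (value of joint bolt above 0.74 rad and value of joint trip between 0.18 and 0.53 rad); the robot touches nothing.
It fails at once if the handle is driven on towards the end of its bend (joint trip above 0.6 rad) (value of joint trip above 0.6 rad).
It fails at once if the wrench on the cleat's plate is shifted (its grip moves by more than 15 mm) (distance of cleat_wrench_grip from where it was at the start of the episode above 0.015 m).
It also fails if it takes over 35 s, if anything falls off the work surface, if the arm or the gripper's body presses on something with over 40 N, if the wrist force passes 120 N, or if a joint passes its speed limit or range.

## Working session

There is one attempt and no reset: what is moved stays moved. The work goes in short steps, Python scripts to look and compute and a shell command to move; the robot and the scene stay as the last step left them, time stands still between calls to the robot, and variables do not carry over. Pictures are saved under pics/ and viewed, at most 10 in all, crops included, and the job is handed in when it is done.

```bash
ls; mkdir -p pics; python3 - <<'E'
from cell import manip
import cv2,numpy as np
for n in ["scene","side","wrist"]:
    c=manip.capture(n); cv2.imwrite(f"pics/{n}0.png",c["image"]); print(n,c["fovy"],c["cx"],c["cy"],c["xyz"],c["attitude"])
o=manip.get_obs(); print(o)
a=[cv2.imread(f"pics/{n}0.png") for n in ["scene","side"]]
E
```

```text
cell.py
jog.py
pics
scene 51.53287123156371 275.5781833039158 209.40265550175516 [-297.8140653  -528.80166131  700.90034658] [-123.27185186    0.4205859   -59.95340421]
side 48.549737754066385 284.7008290093498 206.37813595293514 [   86.29146942 -1053.86983896   495.12375167] [-110.24483834    0.18692957  -23.71043664]
wrist 65.70646984690485 281.3740407242635 207.28279703727492 [197.70846301 597.74238409 373.27255946] [1.61363107e+02 1.06763921e-01 6.40808867e+01]
{'t': 0.15, 'joint_positions': array([-67.71892459,  22.00454184,   0.93854109,  78.54807901,
        -0.35897137,  79.53647777,  -2.66302782]), 'joint_vel': array([-0.04096112, -0.18683237,  0.04706795, -0.19974942,  0.02926376,
       -0.04152772,  0.00991361]), 'joint_efforts': array([ 1.25394919e-03, -6.28151464e+01,  8.45063869e-01, -3.72169089e+01,
        1.65414676e-02,  1.09904230e-02,  7.15327872e-06]), 'ee_pos': array([272.66207414, 561.95939594, 230.49998859]), 'tool_rot': array([-1.79913807e+02,  2.74344042e-03,  1.54119992e+02]), 'wrist_force': array([-0.46265692, -0.34724768, -0.24850215]), 'torque': array([-0.01501667, -0.00501471,  0.01156299]), 'finger_force': 0.0, 'opening': 85.17087025037692}
```

View pics/scene0.png

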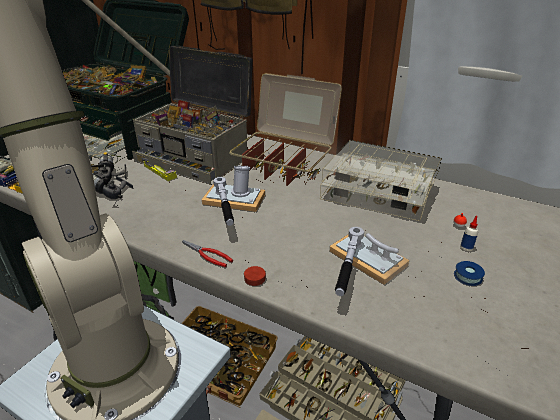

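View pics/side0.png

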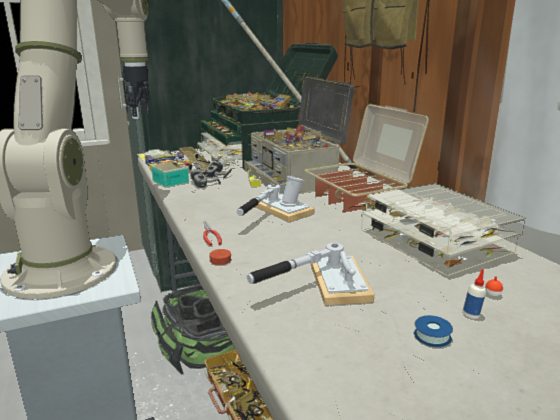

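The rod holder is at scene (235,185), with its wrench head near (220,183) and grip running to (231,228). In the side view its grip runs from about (258,202) to (240,213). The cleat wrench is the nearer one, scene (345,275). I'll segment the dark grip and zoom in on both views.

```bash
cat > h.py <<'E'
import numpy as np,cv2
from scipy.spatial.transform import Rotation as R
def ray(c,u,v,fish=False):
    f=210/np.tan(np.radians(c["fovy"]/2)); d=np.array([u-c["cx"],v-c["cy"]],float)
    if fish:
        r=np.hypot(*d); t=r/f; k=np.r_[d/r*np.sin(t),np.cos(t)]
    else: k=np.r_[d/f,1]
    k/=np.linalg.norm(k)
    return np.array(c["xyz"]),R.from_euler("xyz",c["attitude"],degrees=True).apply(k)
def plane(r,z): p,d=r; return p+d*(z-p[2])/d[2]
def cross(r1,r2):
    (p,d),(q,e)=r1,r2; s=np.linalg.lstsq(np.c_[d,-e],q-p,rcond=None)[0]
    a,b=p+s[0]*d,q+s[1]*e; return (a+b)/2,np.linalg.norm(a-b)
E
python3 - <<'E'
import cv2,numpy as np
s=cv2.imread("pics/scene0.png");d=cv2.imread("pics/side0.png")
a=cv2.resize(s[155:250,190:290],None,fx=4,fy=4,interpolation=cv2.INTER_CUBIC)
b=cv2.resize(d[165:260-0,230:330],None,fx=4,fy=4,interpolation=cv2.INTER_CUBIC)
cv2.imwrite("pics/crop1.png",np.hstack([a,b]))
for im,(x0,y0,x1,y1) in ((s,(215,195,245,240)),(d,(230,190,265,222))):
    m=(im[y0:y1,x0:x1].max(2)<50).astype(np.uint8)
    n,l,st,ce=cv2.connectedComponentsWithStats(m)
    for i in range(1,n):
        if st[i,4]>15:
            p=np.argwhere(l==i)[:,::-1]+[x0,y0]; print(st[i],p.mean(0),cv2.minAreaRect(p.astype(np.float32)))
E
```

```text
[  6   6  13  21 157] [226.59872611 210.41401274] ((226.97061157226562, 211.38238525390625), (21.585670471191406, 8.48874568939209), 75.96376037597656)
[11  9 17 14 72] [249.55555556 206.        ] ((249.77896118164062, 205.32830810546875), (6.354681491851807, 16.83662986755371), 58.392494201660156)
```

View pics/crop1.png

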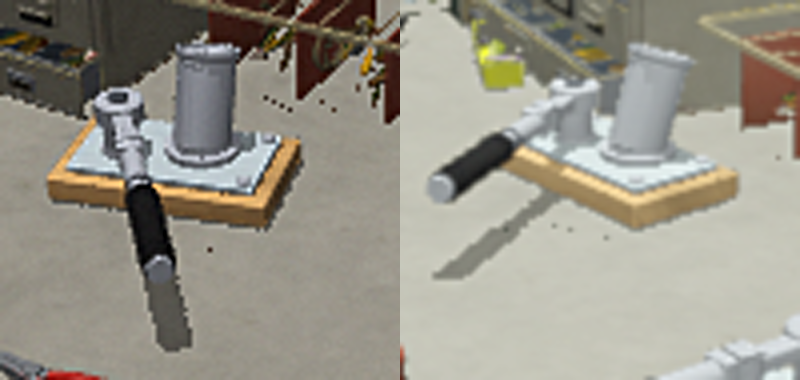

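The crop shows the wrench's head at scene (220,180) / side (274,187). The grip start is at scene (225,201) / side (257,200), and the grip end cap at scene (230,222) / side (240,212).

```bash
python3 - <<'E'
from cell import manip
from h import *
S=manip.capture("scene");D=manip.capture("side")
P={}
for n,a,b in (("headtop",(220,179.8),(273.9,187)),("gripstart",(225,201.2),(256.5,200)),("end",(229.8,221.8),(240,211.8))):
    r1,r2=ray(S,*a),ray(D,*b); P[n]=cross(r1,r2)[0]; print(n,*[x for x in cross(r1,r2)],"z59",plane(r1,59),plane(r2,59))
d=P["end"]-P["headtop"];print(np.hypot(*d[:2]),np.degrees(np.arctan2(d[1],d[0])))
d=P["end"]-P["gripstart"];print(np.hypot(*d[:2]),np.degrees(np.arctan2(d[1],d[0])))
E
```

```text
headtop [593.04415297 182.82134704  65.9000318 ] 2.6339845029840867 z59 [605.01361096 191.90246314  59.        ] [599.14828401 199.38109174  59.        ]
gripstart [507.62068009 103.78292236  62.17882315] 2.5153525609232332 z59 [513.65241344 108.08219433  59.        ] [508.99155271 109.39515781  59.        ]
end [436.29856963  37.52908632  60.19342045] 0.6189331380360497 z59 [438.13264866  38.84051358  59.        ] [436.87626518  39.86720843  59.        ]
213.72650495743235 -137.17162449503215
97.34687580900523 -137.10981263494122
```
Good: length 214 vs 217. Heights 60-66 ok (head top thicker). Direction -137°. Head at approx (593-597,183-187). End at (437,38.5). End cap's facing surface; end at 217.

Both views agree: the heights are about 60–66 mm, and the end sits 214 mm from the head against 217 given. The handle points at −137°. I'll push it with closed fingers from its trailing (−y) side, 160 mm from the bolt. First, a move to a standoff high above.

Careful with the scale: shifts go in shares of 62.5 mm. That gives: -32 mm is -0.512, -26 mm is -0.416.

```bash
python3 jog.py '{"motion":[[-0.512,-0.416,0,0,0,0],[-0.512,-0.416,0,0,0,0],[-0.512,-0.416,0,0,0,0],[-0.512,-0.416,0,0,0,0],[-0.512,-0.416,0,0,0,0],[-0.512,-0.416,0,0,0,0],[-0.512,-0.416,0,0,0,0],[-0.512,-0.416,0,0,0,0],[-0.512,-0.416,0,0,0,0],[-0.512,-0.416,0,0,0,0],[-0.512,-0.416,0,0,0,0],[-0.512,-0.416,0,0,0,0],[-0.512,-0.416,0,0,0,0],[-0.512,-0.416,0,0,0,0],[0,0,0,0,0,7],[0,0,0,0,0,7],[0,0,0,0,0,7],[0,0,0,0,0,0]]}' 0
python3 - <<'E'
from cell import manip
import cv2
from h import *
S=manip.capture("scene");print(plane(ray(S,340,295),59))
c=manip.capture("wrist");cv2.imwrite("pics/w1.png",c["image"])
print(c["fovy"],c["cx"],c["cy"],list(c["xyz"]),list(c["attitude"]))
E
```

```text
t: 2.5
ee_pos: [516.9, 39.2, 231.2]
tool_rot: [-180.0, -0.0, 133.2]
wrist_force: [-0.2, 0.4, -0.0]
opening: -0.2
finger_force: 0.0
[ 332.9689855  -312.24772479   59.        ]
65.70646984690485 281.3740407242635 207.28279703727492 [np.float64(459.54412562034963), np.float64(98.93295036427354), np.float64(374.1606397958214)] [np.float64(161.36554200062437), np.float64(0.023091098421559424), np.float64(43.23888605886981)]
```

View pics/w1.png

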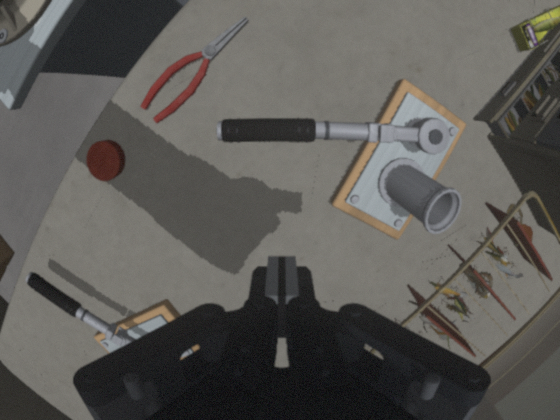

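The wrist view shows the head at (434,135), the grip from (315,130) to end cap (218,130), the tube at (440,208), and the cleat wrench well clear at lower left. I'll cast these onto z = 59.

```bash
python3 - <<'E'
from cell import manip
from h import *
c=manip.capture("wrist")
P=[plane(ray(c,u,v,True),z) for u,v,z in ((434,135,68),(315,130,59),(218,130,59),(440,208,109))]
for p in P: print(p)
d=P[2]-P[0];a=np.arctan2(d[1],d[0]);print(np.hypot(*d[:2]),np.degrees(a)); d=P[2]-P[1];print(np.hypot(*d[:2]),np.degrees(np.arctan2(d[1],d[0])))
# cross with scene view for height
S=manip.capture("scene"); print(cross(ray(c,218,130,True),ray(S,229.8,221.8)),cross(ray(c,315,130,True),ray(S,225,201.2)))
o=manip.get_obs();print(o["ee_pos"],o["tool_rot"])
E
```

```text
[589.68471436 185.43676366  68.        ]
[501.91750695 101.16682333  59.        ]
[432.72835969  37.02242808  59.        ]
[629.41730952 135.02417251 109.        ]
216.01414832522386 -136.60229539230593
94.34851106432222 -137.1667855407903
(array([433.70538469,  36.79937651,  62.13475269]), np.float64(2.1888618921126084)) (array([501.56200864, 100.16919064,  67.8154057 ]), np.float64(2.491708086545102))
[516.94405201  39.28624272 231.28356351] [-1.79997616e+02 -2.67801453e-03  1.33236539e+02]
```

The measurements agree (length 216, direction −137°, head ≈ (591,185)). The TCP is 154 mm along the handle and about 33 mm short of contact. Next is the descent to z≈40, then an approach along tool x.

Converted, 40 mm is 0.64, 31 mm is 0.496.

```bash
python3 jog.py '{"motion":[[0,0,0.64,0,0,0],[0,0,0.64,0,0,0],[0,0,0.64,0,0,0],[0,0,0.64,0,0,0],[0,0,0.496,0,0,0],[0,0,0,0,0,0]]}' && python3 jog.py '{"motion":[[0.24,0,0,0,0,0],[0.16,0,0,0,0,0],[0.064,0,0,0,0,0],[0.064,0,0,0,0,0],[0.048,0,0,0,0,0],[0,0,0,0,0,0]]}'
```

```text
t: 3.45
ee_pos: [515.0, 39.0, 38.3]
tool_rot: [-179.7, -0.1, 133.2]
wrist_force: [-0.2, 0.5, 0.9]
opening: 0.3
finger_force: 0.0
t: 4.2
ee_pos: [492.5, 65.5, 40.4]
tool_rot: [180.0, 0.0, 133.1]
wrist_force: [0.5, -0.4, 0.2]
opening: -0.3
finger_force: 0.2
```

```bash
python3 jog.py '{"motion":[[0.128,-0.016,0,0,0,3],[0.128,-0.016,0,0,0,3],[0.128,-0.016,0,0,0,3],[0.128,-0.016,0,0,0,3]]}' && python3 jog.py '{"motion":[[0.128,-0.016,0,0,0,3],[0.128,-0.016,0,0,0,3],[0.128,-0.016,0,0,0,3],[0,0,0,0,0,0]]}'; python3 - <<'E'
from cell import manip
import cv2
from h import *
c=manip.capture("wrist");cv2.imwrite("pics/w2.png",c["image"])
print(manip.get_obs()["wrist_force"])
E
```

```text
t: 4.7
ee_pos: [469.6, 87.8, 40.4]
tool_rot: [180.0, 0.0, 121.0]
wrist_force: [2.4, -0.0, 0.0]
opening: 0.1
finger_force: 0.8
t: 5.2
ee_pos: [455.1, 108.0, 40.2]
tool_rot: [-180.0, -0.0, 112.2]
wrist_force: [-0.4, -0.1, -0.3]
opening: -0.2
finger_force: 0.0
[ 0.22869346  0.01118712 -0.4418623 ]
```

View pics/w2.png

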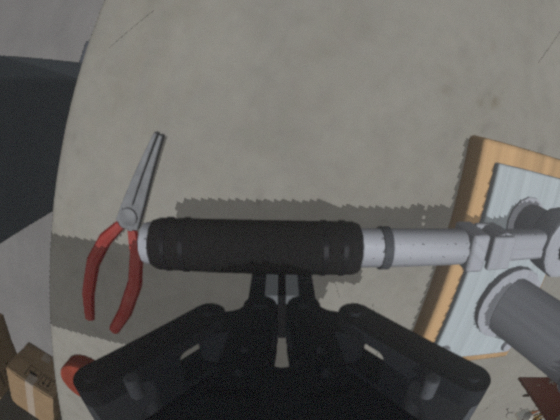

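The handle lies parallel to the fingers, with its grip from (150,245) to (362,245), still straight in line with the head. I'll continue in short pushes and watch the force.

```bash
python3 jog.py '{"motion":[[0.128,-0.016,0,0,0,3],[0.128,-0.016,0,0,0,3]]}' && python3 jog.py '{"motion":[[0.128,-0.016,0,0,0,3]]}' && python3 jog.py '{"motion":[[0.128,-0.016,0,0,0,3]]}' && python3 jog.py '{"motion":[[0.08,-0.0096,0,0,0,2]]}' && python3 jog.py '{"motion":[[0.08,-0.0096,0,0,0,2]]}'
```

```text
t: 5.5
ee_pos: [448.2, 121.2, 40.2]
tool_rot: [-180.0, 0.0, 106.0]
wrist_force: [1.6, -0.6, 0.4]
opening: 0.2
finger_force: 0.8
t: 5.62
ee_pos: [445.0, 128.7, 40.3]
tool_rot: [180.0, 0.0, 103.0]
wrist_force: [1.6, -0.6, -0.4]
opening: -0.4
finger_force: 0.8
t: 5.75
ee_pos: [442.2, 136.3, 40.2]
tool_rot: [180.0, 0.0, 100.0]
wrist_force: [1.7, -1.2, -0.2]
opening: 0.2
finger_force: 0.8
t: 5.88
ee_pos: [440.6, 141.3, 40.2]
tool_rot: [-180.0, 0.0, 98.1]
wrist_force: [1.5, -2.1, -0.0]
opening: 0.0
finger_force: 0.8
t: 6.0
ee_pos: [439.3, 145.9, 40.2]
tool_rot: [-180.0, 0.0, 96.1]
wrist_force: [1.1, -1.4, 0.4]
opening: -0.1
finger_force: 0.8
```

```bash
for i in 1; do python3 jog.py '{"motion":[[0.08,-0.0096,0,0,0,2]]}'; python3 jog.py '{"motion":[[0.08,-0.0096,0,0,0,2]]}'; python3 jog.py '{"motion":[[0.064,-0.008,0,0,0,1.5]]}';  python3 jog.py '{"motion":[[0.064,-0.008,0,0,0,1.5]]}'; done | grep -v -e opening -e finger
```

```text
t: 6.12
ee_pos: [438.1, 150.8, 40.2]
tool_rot: [-180.0, 0.0, 94.1]
wrist_force: [-0.1, -1.2, 0.9]
t: 6.25
ee_pos: [437.0, 155.7, 40.1]
tool_rot: [-180.0, 0.0, 92.1]
wrist_force: [-0.2, -2.1, 1.2]
t: 6.38
ee_pos: [436.3, 159.8, 40.1]
tool_rot: [-180.0, 0.0, 90.6]
wrist_force: [-1.0, -6.4, 0.8]
t: 6.5
ee_pos: [435.7, 162.6, 40.0]
tool_rot: [-179.9, 0.1, 89.0]
wrist_force: [-1.6, -8.1, 3.1]
```

The force stepped up to 8 N near yaw 91°, so the bolt is home after about 42°. From here I turn about the breakaway joint (lever ≈ 104 mm).

```bash
for i in 1; do python3 jog.py '{"motion":[[0.088,-0.016,0,0,0,3],[0.088,-0.016,0,0,0,3]]}'; python3 jog.py '{"motion":[[0.088,-0.016,0,0,0,3],[0.088,-0.016,0,0,0,3]]}'; done | grep -v -e opening -e finger; python3 - <<'E'
from cell import manip
import cv2,numpy as np
c=manip.capture("wrist");s=manip.capture("scene")["image"]
b=cv2.resize(s[150:245,180:280],None,fx=4,fy=4,interpolation=cv2.INTER_CUBIC)
w=cv2.resize(c["image"],(400,300)); w=np.vstack([w,np.zeros((80,400,3),np.uint8)])
cv2.imwrite("pics/w3.png",np.hstack([b,w]))
E
```

```text
t: 6.75
ee_pos: [433.9, 173.4, 39.9]
tool_rot: [-179.9, 0.1, 82.9]
wrist_force: [-1.8, -7.8, 3.6]
t: 7.0
ee_pos: [433.3, 184.7, 39.9]
tool_rot: [-179.9, 0.2, 76.9]
wrist_force: [-2.7, -6.6, 4.2]
```

View pics/w3.png

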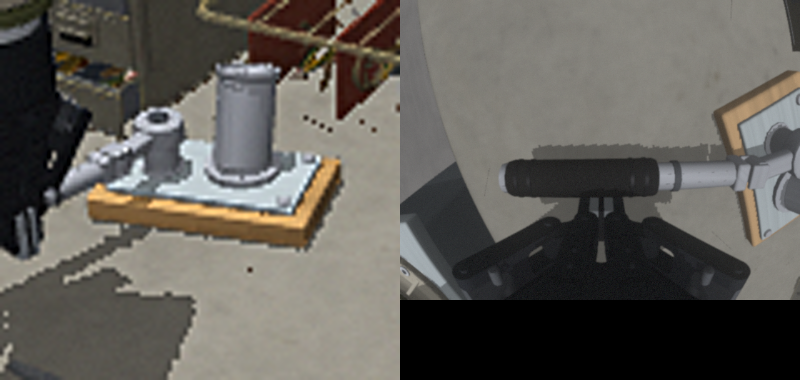

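The wrist view shows the handle visibly broken over at the joint (about (745,172)). By geometry the bend is around 14°. Two more rows, then I back off and measure.

Converted, -1 mm is -0.016, 5.5 mm is 0.088.

```bash
python3 jog.py '{"motion":[[0.088,-0.016,0,0,0,3],[0.088,-0.016,0,0,0,3]]}' | grep -v -e opening -e finger;  python3 jog.py '{"motion":[[-0.16,0,0,0,0,0],[-0.24,0,0,0,0,0],[-0.24,0,0,0,0,0],[0,0,-0.64,0,0,0],[0,0,-0.8,0,0,0],[0,0,-0.8,0,0,0],[0,0,-0.8,0,0,0],[0,0,0,0,0,0]]}'; python3 - <<'E'
from cell import manip
import cv2
c=manip.capture("wrist");cv2.imwrite("pics/w4.png",c["image"])
E
```

```text
t: 7.35
ee_pos: [434.0, 195.9, 39.9]
tool_rot: [-179.9, 0.2, 70.9]
wrist_force: [-3.3, -7.3, 5.4]
t: 8.35
ee_pos: [423.6, 159.8, 234.0]
tool_rot: [179.8, -0.4, 71.1]
wrist_force: [0.8, -0.5, -0.7]
opening: 0.0
finger_force: 0.0
```

View pics/w4.png

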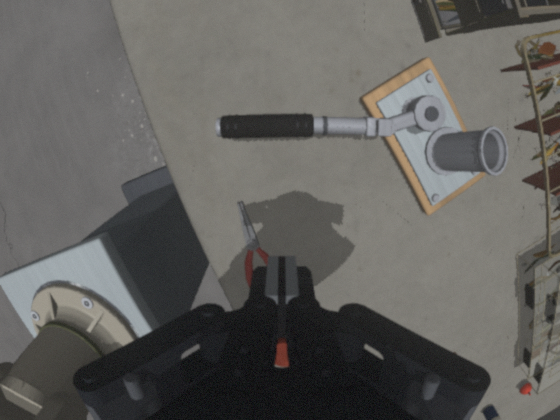

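The gripper is clear. The head is at (431,112), the joint near (383,126), and the handle runs straight from (313,126) to end cap (218,127), bent from the head's line.

```bash
python3 - <<'E'
from cell import manip
from h import *
c=manip.capture("wrist")
P=[plane(ray(c,u,v,True),z)[:2] for u,v,z in ((431,112,68),(383,126.5,59),(313,125.5,59),(218,127,59))]
for p in P: print(p)
an=lambda a,b:np.degrees(np.arctan2(*(b-a)[::-1]))%360
h,j,g,e=P; print("head",an(h,j),np.hypot(*(j-h)),"handle",an(g,e),an(j,e),np.hypot(*(e-j)),"chord",np.hypot(*(e-h)),an(h,e))
u=(e-g)/np.linalg.norm(e-g); J=e-167*u; print("J",J,np.hypot(*(J-h)),an(h,J),"bend",an(h,J)-an(g,e),"home turn",223-an(h,J))
print(manip.get_obs()["t"])
E
```

```text
[588.81548968 186.07970136]
[537.131533   184.20387366]
[469.92498674 205.7808535 ]
[382.29801941 235.097955  ]
head 182.07859193000633 51.71798631354156 handle 161.5014534026448 161.80420375323888 162.98350973025651 chord 212.25516417087402 166.64756744754374
J [540.66941396 182.11209471] 48.30927975398688 184.71096769226304 bend 23.209514289618227 home turn 38.28903230773696
8.45
```

The bend measures 20–23°, within the 10–30° window. The joint only yields once the bolt is home, and the robot is clear, so I'm handing in.

```bash
python3 -c "
from cell import manip
print(manip.sign_off())"
```

```text
the job is handed in; nothing more can be done
None
```

I swung the rod holder's wrench clockwise until the bolt was home and the handle broke over; I measured the bend at about 20–23°, then backed the gripper clear, did not touch the cleat wrench, and handed the job in at about 8.5 s (no verdict was returned).

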